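Hold the medicine box unlocked

ROBOT

A 6-joint arm with a two-finger parallel gripper is mounted at the origin on the work surface. World frame = base frame: x ahead of the robot, y to its left, z up, the work surface at z = 0. Lengths are in m, angles in rad, forces in N, time in s.
With the tool pointing down it reaches from about 0.4 to 0.825 m from the base axis. Payload 7 kg.
Tool frame: the origin (TCP) lies at the very end of the fingers, on their centre line; the grasp point (between the pads) lies arm.hold_point_z behind it (arm.hold_point_z is the distance from the TCP to the grasp point, in m); z points along the fingers, y is the line along which they close (so a half turn about z gives the same grasp; the last joint's range is limited). The gripper opens to 88 mm and grips with 3 to 60 N. Pads are 19 mm wide; open, the fingers measure 130 mm over their backs; the gripper's body (78 mm by 193 mm) begins 47 mm behind the grasp point.
Start: joints at [1.394, 0.359, 0.012, 0, -1.224, -0.288], TCP at [0.303, 0.603, 0.227] pointing down, gripper open.
Joint ranges: [-3.07, 3.07], [-1.43, 2.12], [-1.02, 1.25], [-3.03, 1.67], [-3.05, -0], [-3.03, 3.03]. Speed limits (rad/s): [2.39, 2.39, 3.01, 3.14, 3.14, 3.14].

INTERFACE

Orientations are given as [roll, pitch, yaw] about the fixed x, y, z axes, in that order (R = Rz(yaw) Ry(pitch) Rx(roll)).
In Python, from station import arm gives the robot as it stands.
- The arm moves only by the tool pendant, called by a JSON object that holds its "api" and its "payload". Schema: {"type":"object","properties":{"moves":{"type":"array","items":{"type":"number"},"minItems":5,"maxItems":100},"grip_force":{"type":"number"},"only":{"type":"string"},"quiet":{"type":"boolean"},"lines":{"type":"string"}},"required":["moves"],"additionalProperties":false}. moves is one flat list of numbers that holds 1 to 20 rows one after another, with no inner brackets; each row has 5 numbers: the finger opening in m, then dx, dy, dz in m, then a turn about the tool's z in rad; each row is the pose to reach, as a shift and turn from the pose commanded when the call began, along the tool's axes at that moment; what a row does not reach only later rows make up. A row lasts 1/12 s, in which the tool goes at most 0.0417 m and 0.125 rad, less where a joint would pass 70% of its speed; a pose out of reach is approached as far as the arm can. The fingers move at their own pace and stop on an object; grip_force is the grip in N (left out, the last holds). Time passes only in rows, so rows that do not move let the fingers close. The tool returns the time, the measured TCP pose, the force, the opening and the grip force at its end. only (a regular expression) keeps the lines of the reply that match it, lines (a string "A,B") keeps lines A to B, and quiet returns only ok. Input that does not fit is refused with a message, and nothing moves.
- arm.get_state(): the state, without advancing time (a new reading comes with each control period).
- arm.grab_frame(name): name is "scene" or "top" or "wrist"; returns the picture (420x560x3 uint8, red, green, blue); there is no depth.
- arm.camera_params(name): a dict with "fx", "fy", "cx", "cy" (pixels), "D" ([k1, k2, p1, p2, k3] as OpenCV has them; the pictures are not rectified), "T" (4x4, takes a point from camera to world coordinates); the wrist camera has in their place "hand_eye" (4x4, takes a point from camera to tool coordinates, whose origin is the TCP and whose axes are the flange's). Camera axes: x right, y down, z forward; pixel columns grow to the right and rows downward; lengths in m; the calibration is good to about 2 mm. A picture is of the moment at which its call begins: read the wrist's pose just before it. camera_params takes no time and is no camera call.
- arm.job_done(): hands the job in; it is judged then, once.
The state is a dict: "t": time; "q": joint angles; "qd": joint speeds; "joint_efforts": joint torques, N m; "eef_pos": TCP position; "ee_rot": TCP orientation; "force": force on the tool from outside, world axes, zero at the start; "moment": the same for the moment, N m; "width": finger opening in m; "gripper_force": force on a finger pad.
Only numpy, scipy, OpenCV 4.12 (cv2) and the standard library are available. Lean on these libraries where they do the work, as an engineer would, in place of code of your own. Each camera call takes 0.05 s, during which the arm holds its last target. There are 200 camera calls.

TASK

Take the medicine box's key (the big one with the oblong black plastic head) off the key stand, push it into the keyhole in the box's lid and work it past the sticky pins until it is fully home, then turn it a quarter turn clockwise to its stop. The lock springs back, so keep gripping the key and hold it turned so that the lid can be lifted: the program finishes while still holding it there. Leave the other key on its peg, and don't push the jar, tray, thermometer or bottle opener about.

Things in the scene. Friction and masses are not known exactly. Their poses are not given: they have to be found in the camera images.
- boxkey: Medicine box key, 66 mm, hangs head up from one peg of the key stand. Origin: blade tip; z up to the head, y across its width, x through its thickness; same either way round (half turn about z). Flat steel blade z 0 to 21 mm, 11 wide (y), 3.5 thick (x), its end a 45-degree V over 5.5 mm. Round 3.5 mm neck z 21 to 28.
- boxkey_head (a point): Middle of the box key's black plastic head, 52 mm above the blade tip, good to grip across y; axes as the key's. Head: z 28 to 66 mm above the tip, 28 wide (y), 10 thick (x). Its flat underside (z 28) is the shoulder. Hanging hole 12 mm wide, z 46 to 60; its top rests on the peg, which runs along the key's x.
- otherkey: Another key, all steel, smaller, 44 mm long, round ring head 22 mm across, on the other peg (which peg is which changes). Origin: tip of its blade, z up. Stays where it is.
- keystand: Key stand, fixed: wooden foot 75 (x) x 200 (y) x 14 mm, two posts at x +20, y +-90 mm, a level 7 mm rod between them at height 98. Two level pegs, 5 mm thick, at y +-50 run from the rod along the stand's -x and end in an 8 mm ball (centre x -26, height 98). Keys hang near x -9: to take one off, lift it about 4 mm and draw it 30 mm or more along -x. Origin: centre of the underside.
- medbox: Grey steel cash-box type medicine box, 160 (x) x 200 (y) mm, lid top at height 90 mm, screwed to the stool; front is -x. Origin: centre of the underside. A square 36 mm steel lock plate stands on the lid near the front; the folded carry handle (to height 98) lies 56 mm and more behind the keyhole (+x).
- keyhole (a point): Centre of the keyhole in the top face of the lock plate, 94 mm above the box's underside; axes as the box's, z up. Upright slot 12.4 mm long (y) x 5.1 wide (x) in the 4 mm plate, countersunk 2 mm. The key goes straight down, its y along the slot's y, either way round. It can turn only when home within about 3 mm, and cannot be drawn out while turned.
- seat (a point): Point 28 mm straight below the keyhole where the blade tip is when the key is fully home (its shoulder meets the plate); axes as the box's. On the way down two sprung pins bind on the blade, met when the tip is about 9 to 23 mm below the keyhole: expect 5 to 18 N of resistance; if it stops, rock the key a few degrees about its axis and press on.
- lock (a joint): Turn of the lock's plug, rad: 0 locked, growing clockwise seen from above to a stop at 1.57. The key has about 0.17 rad of play in the plug, so it turns about 1.75 rad to bring the plug to its stop. A return spring of 0.03 N m at 0, rising to 0.10 N m at the stop, turns it back when let go.
- latch (a joint): Drawing-in of the latch nose in the box's front, m: follows the plug, 0 locked, 0.0079 fully drawn.
- stool: Squat wooden stool, 360 (x) x 560 (y) mm, top at height 120 mm; the things stand on it. Origin: centre of its underside. Fixed.
- drawers: White plastic mini drawer unit, 110 (x) x 170 (y) x 132 mm high, three clear drawers on its -x side (facing away from the robot), fixed on the back half of the stool. Origin: centre of its underside. Bystander.
- tray: Orange plastic tray, 110 x 190 x 22 mm, on the back half of the stool. Origin: centre of its underside. Bystander.
- thermometer: White pistol-shaped forehead thermometer, about 105 x 92 x 36 mm, lying in the orange tray. Origin: its underside. Bystander.
- jar: Glass jar with clip-on lid, 76 mm across, 107 mm high, at the back of the stool. Origin: centre of its underside. Bystander.
- opener: Flat steel bottle opener, 125 x 34 x 5 mm, lying between the box and the key stand. Origin: about the middle of its underside. Bystander.

How it is judged:
On the way, in this order (a step that is already met when the one before it is completed fails the run):
1. the box key is held in the fingers, off its peg (contact force between the fingers and boxkey above 1 N and contact force between boxkey and keystand below 0.05 N and distance of boxkey from where it was at the start of the episode above 0.05 m), for 0.1 s.
2. the box key is fully home in the keyhole (shoulder within 2.5 mm of the plate), the lock not yet turned (z of boxkey in the frame of keyhole below -0.0255 m and horizontal distance between boxkey and keyhole below 0.003 m and angle between boxkey's own z axis and vertical below 0.12 rad and value of joint lock below 0.3 rad), for 0.1 s.
At the end, for the whole second after the job is handed in: The box key is fully home (shoulder within 2.5 mm of the plate, upright within 7 degrees), gripped by the fingers with over 2 N, the lock held turned clockwise past 1.25 of its 1.57 rad with the latch drawn, not springing back; the other key still hangs on its peg (z of boxkey in the frame of keyhole below -0.0255 m and horizontal distance between boxkey and keyhole below 0.003 m and angle between boxkey's own z axis and vertical below 0.12 rad and value of joint lock above 1.25 rad and value of joint latch above 0.0058 m and contact force between the fingers and boxkey above 2 N and not (velocity of joint lock below -0.15 rad/s) and distance of otherkey from where it was at the start of the episode below 0.04 m); the arm keeps its last pose, push and grip.
It fails at once if the lock is turned while the box key is not in it (value of joint lock above 0.35 rad and z of boxkey in the frame of keyhole above -0.02 m).
It fails at once if the other key is knocked off or taken from its peg (distance of otherkey from where it was at the start of the episode above 0.05 m).
It fails at once if the jar, tray, thermometer or bottle opener is pushed more than 30 mm (distance of any of thermometer, jar, opener, tray from where it was at the start of the episode above 0.03 m).
It also fails if it takes over 48 s, if anything falls off the work surface, if the arm or the gripper's body presses on something with over 40 N, if the wrist force passes 120 N, or if a joint passes its speed limit or range.

## Working session

There is one attempt and no reset: what is moved stays moved. The work goes in short steps, Python scripts to look and compute and a tool call to move; the robot and the scene stay as the last step left them, time stands still between calls to the robot, and variables do not carry over. Pictures are saved under pics/ and viewed, at most 10 in all, crops included, and the job is handed in when it is done.

```bash
ls; mkdir -p pics
```

Run:
```python
from station import arm
import cv2,numpy as np
s=arm.get_state();print(s['t'],s['eef_pos'],s['ee_rot'],s['width'],arm.hold_point_z)
ims=[]
for n in("scene","top","wrist"):
    s=arm.get_state();im=arm.grab_frame(n);cv2.imwrite(f"pics/{n}0.png",im[:,:,::-1]);p=arm.camera_params(n);print(n,{k:np.round(v,4).tolist() for k,v in p.items()})
```

```text
pics
station.py
0.0 [0.3023624  0.60295309 0.22564201] [ 3.13996888e+00 -1.08884533e-04 -4.64971842e-01] 0.0877375614252611 0.0188
scene {'fx': 381.6512, 'fy': 381.6512, 'cx': 280.515, 'cy': 208.7329, 'D': [-0.0543, 0.0, 0.0, 0.0, 0.0], 'T': [[0.8752, 0.3267, -0.3568, 0.8528], [0.4833, -0.5585, 0.6741, -0.4816], [0.0209, -0.7624, -0.6467, 0.6433], [0.0, 0.0, 0.0, 1.0]]}
top {'fx': 434.9613, 'fy': 434.9613, 'cx': 279.4907, 'cy': 207.8617, 'D': [-0.0956, 0.0, 0.0, 0.0, 0.0], 'T': [[0.0125, -0.9927, 0.1201, 0.4832], [-0.9997, -0.0151, -0.0209, 0.01], [0.0226, -0.1198, -0.9925, 0.9795], [0.0, 0.0, 0.0, 1.0]]}
wrist {'fx': 294.6687, 'fy': 294.6687, 'cx': 277.8525, 'cy': 207.3195, 'D': [-0.0542, 0.0, 0.0, 0.0, 0.0], 'hand_eye': [[0.0009, -0.9544, -0.2987, 0.0809], [1.0, 0.001, 0.0, 0.0002], [0.0003, -0.2987, 0.9544, -0.1583], [0.0, 0.0, 0.0, 1.0]]}
```

View pics/top0.png

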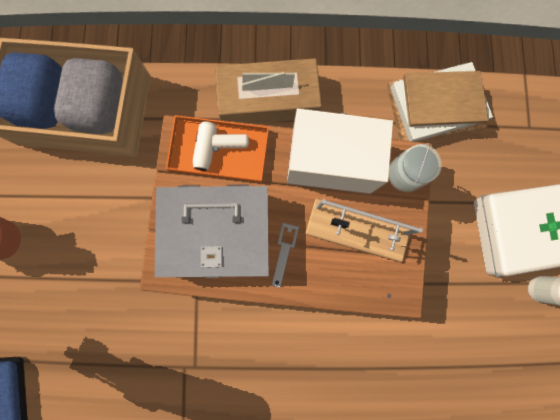

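View pics/scene0.png

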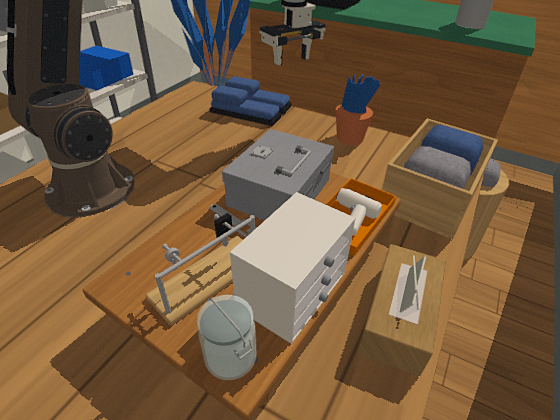

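The top view shows the box key's black head at about (340,223), the other key at (395,237), and the keyhole at (211,257). The stand's rod runs from (320,205) to (420,231). In the scene view the black head is at (222,224) and the lock plate at (262,152).

Create h.py:
```python
from station import arm
import cv2,numpy as np
from scipy.spatial.transform import Rotation as R
def tool(s):
    T=np.eye(4);T[:3,:3]=R.from_euler('xyz',s['ee_rot']).as_matrix();T[:3,3]=s['eef_pos'];return T
def camT(n,s=None):
    p=arm.camera_params(n);return np.array(p['T']) if n!='wrist' else tool(s)@np.array(p['hand_eye'])
def K(n):
    p=arm.camera_params(n);return np.array([[p['fx'],0,p['cx']],[0,p['fy'],p['cy']],[0,0,1]]),np.array(p['D'])
def ray(n,uv,T):
    k,d=K(n);u=cv2.undistortPoints(np.array([[uv]],float),k,d)[0,0]
    v=T[:3,:3]@np.array([u[0],u[1],1]);return T[:3,3],v/np.linalg.norm(v)
def atz(r,z): o,v=r;return o+v*(z-o[2])/v[2]
def tri(rs):
    A=sum(np.eye(3)-np.outer(v,v) for o,v in rs);b=sum((np.eye(3)-np.outer(v,v))@o for o,v in rs)
    p=np.linalg.solve(A,b);return p,[np.linalg.norm(np.cross(p-o,v)) for o,v in rs]
def proj(n,P,T):
    k,d=K(n);Ti=np.linalg.inv(T);return cv2.projectPoints(np.atleast_2d(P).astype(float),cv2.Rodrigues(Ti[:3,:3])[0],Ti[:3,3],k,d)[0][:,0]
def shift(s,P,yaw=None):
    T=tool(s);return np.round(T[:3,:3].T@(np.array(P)-T[:3,3]),4)
```

Run:
```python
from h import *
t,c=camT('top'),camT('scene')
for nm,a,b in(("head",(340,223),(222,222)),("keyhole",(211,257),(262,152))):
    print(nm,tri([ray('top',a,t),ray('scene',b,c)]))
for nm,a,z in(("keyhole",(211,257),.214),("head",(340,223),.21),("rodL",(320,205),.218),("rodR",(420,231),.218),("boxc",(156,277),.21),("box",(268,276),.21),("boxback",(156,188),.21)):print(nm,atz(ray('top',a,t),z))
```

```text
head (array([ 0.54982449, -0.11400837,  0.21539894]), [np.float64(0.0006575221291846207), np.float64(0.0006575221291847009)])
keyhole (array([0.48826901, 0.11380567, 0.2093906 ]), [np.float64(0.0009090946220342935), np.float64(0.0009090946220345672)])
keyhole [0.48749404 0.11266791 0.214     ]
head [ 0.55081463 -0.11447408  0.21      ]
rodL [ 0.58160049 -0.07766665  0.218     ]
rodR [ 0.53763784 -0.25724769  0.218     ]
boxc [0.45083584 0.20912956 0.21      ]
box [0.45580317 0.01247305 0.21      ]
boxback [0.60891699 0.21599362 0.21      ]
```

Run:
```python
from h import *
s=arm.get_state();print(shift(s,[.488,.113,.30]),s['q'])
```

```text
[ 0.3856  0.3549 -0.0736] [ 1.39414374e+00  3.59182292e-01  1.12571725e-02 -2.24713797e-04
 -1.22411446e+00 -2.88131138e-01]
```

{"api": "pendant", "payload": {"moves": [0.088, 0, 0, -0.03, 0, 0.088, 0.03, 0.027, -0.06, -0.1, 0.088, 0.06, 0.055, -0.074, -0.2, 0.088, 0.09, 0.083, -0.074, -0.3, 0.088, 0.12, 0.11, -0.074, -0.4, 0.088, 0.15, 0.138, -0.074, -0.435, 0.088, 0.18, 0.166, -0.074, -0.435, 0.088, 0.21, 0.193, -0.074, -0.435, 0.088, 0.24, 0.221, -0.074, -0.435, 0.088, 0.27, 0.249, -0.074, -0.435, 0.088, 0.30, 0.276, -0.074, -0.435, 0.088, 0.33, 0.304, -0.074, -0.435, 0.088, 0.36, 0.331, -0.074, -0.435, 0.088, 0.386, 0.355, -0.074, -0.435, 0.088, 0.386, 0.355, -0.074, -0.435, 0.088, 0.386, 0.355, -0.074, -0.435, 0.088, 0.386, 0.355, -0.074, -0.435]}}

```text
t: 1.57
eef_pos: [0.4884, 0.1128, 0.3004]
ee_rot: [-3.142, 0.0, -0.031]
force: [0.3, 0.7, -0.2]
width: 0.0874
gripper_force: 0.0
```

Run:
```python
from h import *
s=arm.get_state();im=arm.grab_frame('wrist');cv2.imwrite('pics/w1.png',im[:,:,::-1]);np.save('w1.npy',tool(s));print(s['q'],s['ee_rot'],s['force'])
```

```text
[ 6.19350540e-01  2.64717096e-02 -2.39173128e-01 -2.67683426e-04
 -1.30536121e+00  9.20452982e-01] [-3.14151407e+00  3.23308397e-04 -3.10630405e-02] [ 0.31878775  0.69427612 -0.19274884]
```

View pics/w1.png

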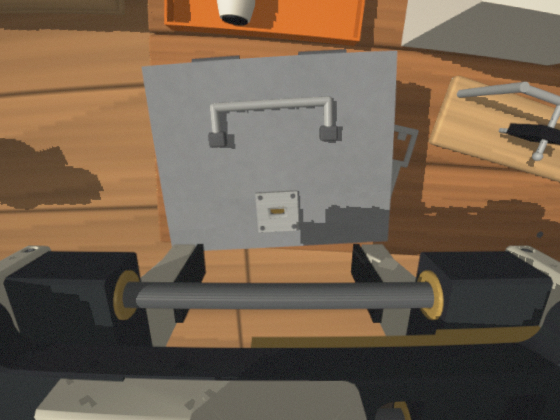

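The wrist view shows the lock plate centred near (277,212) with the slot in its middle. The plate and box are turned about 3° in the image, and the box key's black head is at (535,133).

{"api": "pendant", "payload": {"moves": [0.088, -0.025, 0, 0.01, 0, 0.088, -0.05, 0, 0.02, 0, 0.088, -0.05, 0, 0.02, 0, 0.088, -0.05, 0, 0.02, 0, 0.088, -0.05, 0, 0.02, 0]}}

```text
t: 2.03
eef_pos: [0.4387, 0.1156, 0.2811]
ee_rot: [-3.141, -0.001, -0.027]
force: [0.0, 0.8, -0.1]
width: 0.0875
gripper_force: 0.0
```

Run:
```python
from h import *
s=arm.get_state();im=arm.grab_frame('wrist');cv2.imwrite('pics/w2.png',im[:,:,::-1]);np.save('w2.npy',tool(s))
cs=[]
for n in('1','2'):
    T=np.load(f'w{n}.npy')@np.array(arm.camera_params('wrist')['hand_eye']);im=cv2.imread(f'pics/w{n}.png')
    u,v=np.round(proj('wrist',[.488,.113,.212],T)[0]).astype(int);print(u,v)
    c=cv2.resize(im[v-30:v+30,u-38:u+38],None,fx=10,fy=10,interpolation=cv2.INTER_CUBIC)[:, :390*2]
    cs.append(cv2.resize(c,(395,312),interpolation=cv2.INTER_AREA))
cv2.imwrite('pics/c12.png',np.hstack(cs))
```

```text
278 212
280 158
```

View pics/c12.png

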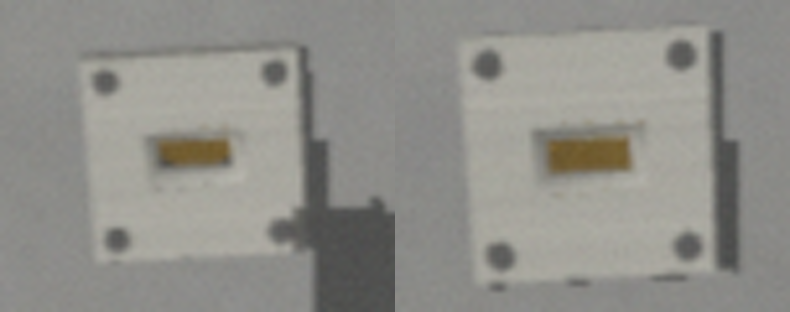

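The crops show the plate's four screws and the slot at the plate's centre in both views. View 1 has screws at (105,82), (274,72), (117,240) and (281,231). View 2 has (92,65), (286,55), (105,256) and (292,246).

Run:
```python
from h import *
H=np.array(arm.camera_params('wrist')['hand_eye'])
T1,T2=[np.load(f'w{n}.npy')@H for n in'12']
S1=np.array([(105,82),(274,72),(117,240),(281,231)]);S2=np.array([(92,65),(286,55),(105,256),(292,246)])
f=lambda S,u,v:(S+.5)/5.2-.5+[u-38,v-30]
P=[]
for a,b in zip(f(S1,278,212),f(S2,280,158)):
    p,e=tri([ray('wrist',a,T1),ray('wrist',b,T2)]);P.append(p);print(p,e)
P=np.array(P);c=P.mean(0);print('c',c)
for S,T,u,v in((S1,T1,278,212),(S2,T2,280,158)):
    q=np.array([atz(ray('wrist',x,T),.214) for x in f(S,u,v)]);d=q[1]-q[0]+q[3]-q[2];e=q[0]-q[2]+q[1]-q[3]
    print(q.mean(0),'yaw',np.arctan2(d[0],-d[1]),np.arctan2(e[1],e[0]),np.linalg.norm(d)/2)
t=camT('top');print('top',atz(ray('top',(211,257),t),.214))
s=arm.get_state();print(s['q'],'to key view',shift(s,[.52,-.11,.31]))
```

```text
[0.50225016 0.12784516 0.21448689] [np.float64(1.72900318626124e-06), np.float64(1.7290031862209513e-06)]
[0.50285757 0.09985678 0.21351779] [np.float64(7.061394093827617e-06), np.float64(7.061394093795664e-06)]
[0.47428183 0.12714004 0.21458385] [np.float64(9.167640326398447e-06), np.float64(9.167640326381527e-06)]
[0.47502025 0.09919534 0.2143986 ] [np.float64(5.5296128682607187e-05), np.float64(5.529612868258798e-05)]
c [0.48860245 0.11350933 0.21424678]
[0.48850502 0.11351951 0.214     ] yaw 0.029908165748591748 0.025877821361202504 0.02804520899417227
[0.48855442 0.11353639 0.214     ] yaw 0.026125061192675745 0.024303626917639307 0.027978264850335215
top [0.48749404 0.11266791 0.214     ]
[ 6.93895797e-01 -5.12809486e-02 -3.59315012e-01  2.81542473e-04
 -1.26176975e+00  8.48762169e-01] to key view [ 0.0874  0.2232 -0.029 ]
```

{"api": "pendant", "payload": {"moves": [0.088, 0, 0, -0.029, 0, 0.088, 0.015, 0.037, -0.029, 0.1, 0.088, 0.03, 0.075, -0.029, 0.2, 0.088, 0.044, 0.11, -0.029, 0.21, 0.088, 0.058, 0.147, -0.029, 0.21, 0.088, 0.073, 0.185, -0.029, 0.21, 0.088, 0.087, 0.223, -0.029, 0.21, 0.088, 0.087, 0.223, -0.029, 0.21, 0.088, 0.087, 0.223, -0.029, 0.21, 0.088, 0.087, 0.223, -0.029, 0.21]}}

```text
t: 2.92
eef_pos: [0.5192, -0.1112, 0.3092]
ee_rot: [3.141, 0.001, -0.241]
force: [-0.5, 0.4, -0.5]
width: 0.0876
gripper_force: 0.0
```

Create snap.py:
```python
from h import *
import sys
n=sys.argv[1];s=arm.get_state();im=arm.grab_frame('wrist');cv2.imwrite(f'pics/w{n}.png',im[:,:,::-1]);np.save(f'w{n}.npy',tool(s))
```

```bash
python3 snap.py 3
```

```text
(no output)
```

{"api": "pendant", "payload": {"moves": [0.088, -0.03, 0.02, 0, 0, 0.088, -0.06, 0.04, 0, 0, 0.088, -0.06, 0.04, 0, 0, 0.088, -0.06, 0.04, 0, 0, 0.088, -0.06, 0.04, 0, 0]}}

```text
t: 3.38
eef_pos: [0.4513, -0.1346, 0.3103]
ee_rot: [-3.141, -0.002, -0.238]
force: [0.3, 0.4, 0.7]
width: 0.0879
gripper_force: 0.0
```

```bash
python3 snap.py 4
```

Run:
```python
import cv2,numpy as np
a,b=[cv2.imread(f'pics/w{n}.png') for n in'34']
from h import *
H=np.array(arm.camera_params('wrist')['hand_eye']);cs=[]
for n,im in(('3',a),('4',b)):
    u,v=np.round(proj('wrist',[.55,-.114,.2125],np.load(f'w{n}.npy')@H)[0]).astype(int);u=max(u,50);v=max(v,75);print(u,v)
    cs.append(cv2.resize(im[v-75:v+75,u-50:u+50],None,fx=4,fy=4,interpolation=cv2.INTER_CUBIC))
cv2.imwrite('pics/c34.png',np.hstack(cs));print(cs[0].shape,cs[1].shape)
```

```text
272 175
226 103
(600, 400, 3) (600, 400, 3)
```

View pics/c34.png

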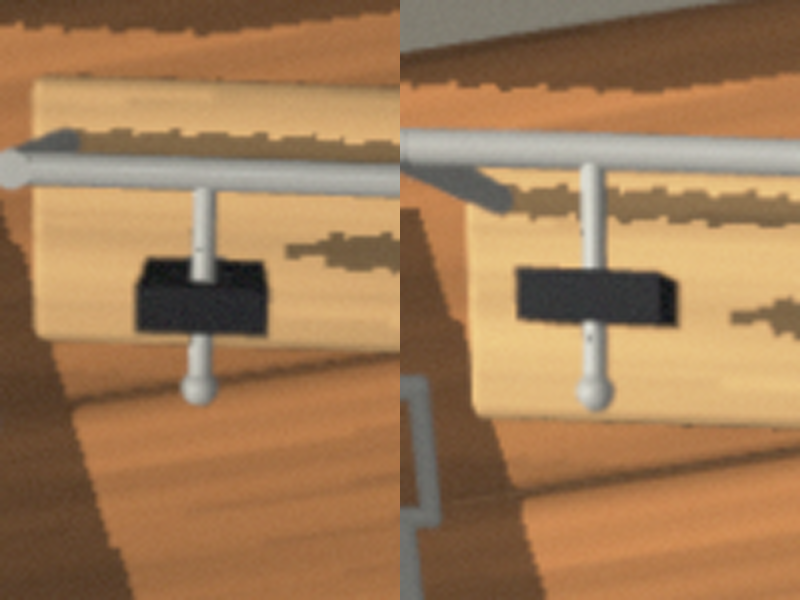

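In view 3's half of the crop the top face of the head has corners near (136,286), (267,290), (267,334) and (136,330). In view 4's half they are near (117,268), (259,272), (259,324) and (117,318). The peg's ball is at (199,389) in view 3 and (195,392) in view 4.

Run:
```python
from h import *
H=np.array(arm.camera_params('wrist')['hand_eye'])
T=[np.load(f'w{n}.npy')@H for n in'34']
S=[np.array([(136,286),(267,290),(267,334),(136,330),(199,389),(202,185)]),np.array([(117,268),(259,272),(259,324),(117,318),(195,392),(193,163)])]
o=[(272-50,175-75),(226-50,103-75)]
px=[(s+.5)/4-.5+np.array(q) for s,q in zip(S,o)]
P=np.array([tri([ray('wrist',a,T[0]),ray('wrist',b,T[1])])[0] for a,b in zip(*px)]);print(P);c=P[:4].mean(0)
d=P[1]-P[0]+P[2]-P[3];print('c',c,'yaw',np.arctan2(-d[0],-d[1])*-1,np.linalg.norm(d)/2)
for p,t in zip(px,T):
    q=np.array([atz(ray('wrist',x,t),.2265) for x in p[:4]]);d=q[1]-q[0]+q[2]-q[3];print(q.mean(0),'yaw',np.arctan2(d[0],-d[1]),np.linalg.norm(d)/2)
d=P[5]-P[4];print('peg yaw',np.arctan2(d[1],d[0]))
s=arm.get_state();print(shift(s,[c[0],c[1],.2125-.0188]),s['eef_pos'],s['ee_rot'],s['q'])
```

```text
[[ 0.55905422 -0.1020837   0.22547685]
 [ 0.5516349  -0.12849637  0.2243316 ]
 [ 0.54230813 -0.1260952   0.22387862]
 [ 0.55009505 -0.09958168  0.22600153]
 [ 0.53275547 -0.10893423  0.21869849]
 [ 0.57519732 -0.12040377  0.21709601]]
c [ 0.55077308 -0.11406423  0.22492215] yaw -0.27977448499552404 0.027582114726408816
[ 0.55110387 -0.114159    0.2265    ] yaw -0.2714105225274698 0.027214792520931248
[ 0.55063851 -0.11424387  0.2265    ] yaw -0.2777830920375553 0.02781372769001896
peg yaw -0.2639366370582853
[ 0.0914 -0.0433  0.1165] [ 0.4516281  -0.13462542  0.31003387] [-3.14116004e+00 -1.20435179e-03 -2.38004945e-01] [ 1.29477446e-01 -3.30624471e-02 -2.77068921e-01  2.98466176e-05
 -1.32551049e+00  1.20330697e+00]
```

{"api": "pendant", "payload": {"moves": [0.055, 0.03, -0.015, 0, 0.032, 0.055, 0.06, -0.03, 0.02, 0.032, 0.055, 0.0914, -0.0433, 0.04, 0.032, 0.055, 0.0914, -0.0433, 0.06, 0.032, 0.055, 0.0914, -0.0433, 0.08, 0.032, 0.055, 0.0914, -0.0433, 0.1, 0.032, 0.055, 0.0914, -0.0433, 0.117, 0.032, 0.055, 0.0914, -0.0433, 0.117, 0.032, 0.055, 0.0914, -0.0433, 0.117, 0.032, 0.055, 0.0914, -0.0433, 0.117, 0.032]}}

```text
t: 4.27
eef_pos: [0.5512, -0.1149, 0.1935]
ee_rot: [3.141, -0.001, -0.271]
force: [-0.4, -0.3, 0.3]
width: 0.0549
gripper_force: 0.0
```

{"api": "pendant", "payload": {"moves": [0.02, 0, 0, 0, 0, 0.02, 0, 0, 0, 0, 0.02, 0, 0, 0, 0, 0.02, 0, 0, 0, 0, 0.02, 0, 0, 0, 0, 0.02, 0, 0, 0, 0], "grip_force": 30}}

```text
t: 4.77
eef_pos: [0.5502, -0.1153, 0.193]
ee_rot: [-3.141, -0.001, -0.272]
force: [-0.5, 0.0, 1.9]
width: 0.0277
gripper_force: 30.0
```

```bash
python3 snap.py 5
```

```text
(no output)
```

View pics/w5.png

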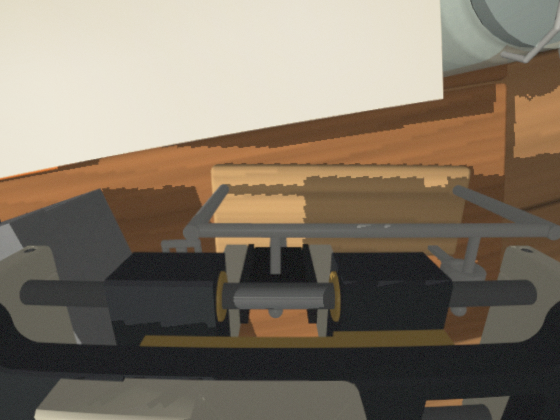

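Both pads sit against the black head at about (275,285), with an opening of 27.7 mm, so the key is gripped. Next I lift it 4.5 mm and draw it off.

{"api": "pendant", "payload": {"moves": [0.02, 0, 0, -0.0045, 0, 0.02, 0, 0, -0.0045, 0, 0.02, 0, 0, -0.0045, 0, 0.02, -0.01, 0, -0.0045, 0, 0.02, -0.02, 0, -0.0045, 0, 0.02, -0.03, 0, -0.0045, 0, 0.02, -0.04, 0, -0.0045, 0, 0.02, -0.05, 0, -0.0045, 0, 0.02, -0.05, 0, -0.03, 0, 0.02, -0.05, 0, -0.06, 0, 0.02, -0.05, 0, -0.09, 0, 0.02, -0.05, 0, -0.09, 0, 0.02, -0.05, 0, -0.09, 0]}}

```text
t: 5.9
eef_pos: [0.5022, -0.1015, 0.2846]
ee_rot: [-3.14, -0.004, -0.271]
force: [-0.5, 0.1, -0.7]
width: 0.0279
gripper_force: 30.0
```

Run:
```python
from h import *
s=arm.get_state();print(s['ee_rot'],s['q'],shift(s,[.4886,.1135,.285]),s['eef_pos'])
```

```text
[-3.13974554 -0.00407006 -0.27149401] [ 1.84367587e-01  5.07386088e-02 -2.49262363e-01  1.39717544e-04
 -1.26632776e+00  1.11489690e+00] [-0.0708 -0.2035 -0.0003] [ 0.50222106 -0.10150097  0.28461056]
```

{"api": "pendant", "payload": {"moves": [0.02, -0.01, -0.03, 0, -0.05, 0.02, -0.02, -0.06, 0, -0.1, 0.02, -0.03, -0.09, 0, -0.15, 0.02, -0.04, -0.12, 0, -0.2, 0.02, -0.05, -0.15, 0, -0.25, 0.02, -0.06, -0.18, 0, -0.297, 0.02, -0.0708, -0.2035, 0, -0.297, 0.02, -0.0708, -0.2035, 0, -0.297, 0.02, -0.0708, -0.2035, 0, -0.297, 0.02, -0.0708, -0.2035, 0, -0.297, 0.02, -0.0708, -0.2035, 0, -0.297]}}

```text
t: 6.82
eef_pos: [0.488, 0.1124, 0.2821]
ee_rot: [3.141, 0.001, 0.025]
force: [0.2, -0.4, 0.2]
width: 0.0276
gripper_force: 30.0
```

```bash
python3 snap.py 6
```

Run:
```python
from h import *
im=arm.grab_frame('scene');u,v=np.round(proj('scene',[.4886,.1135,.25],camT('scene'))[0]).astype(int);print(u,v)
t=arm.grab_frame('top')
a=cv2.resize(im[v-50:v+50,u-40:u+40],None,fx=6,fy=6,interpolation=cv2.INTER_CUBIC)[:,:,::-1]
cv2.imwrite('pics/s6.png',im[:,:,::-1])
w=cv2.imread('pics/w6.png')[120:345,215:335]
w=cv2.resize(w,(320,600),interpolation=cv2.INTER_CUBIC)
cv2.imwrite('pics/c6.png',np.hstack([a,w]))
s=arm.get_state();print(s['eef_pos'],s['ee_rot'],s['q'],s['force'],s['moment'])
```

```text
261 135
[0.48838067 0.11234316 0.28248834] [3.14155843e+00 6.75182141e-05 2.38089502e-02] [ 6.18841448e-01  3.47430747e-02 -2.70912511e-01 -9.96222012e-06
 -1.26521584e+00  9.75766828e-01] [-9.02710923e-01 -8.06920538e-04  1.43319970e-01] [-0.03474693 -0.04374019 -0.03461582]
```

View pics/c6.png

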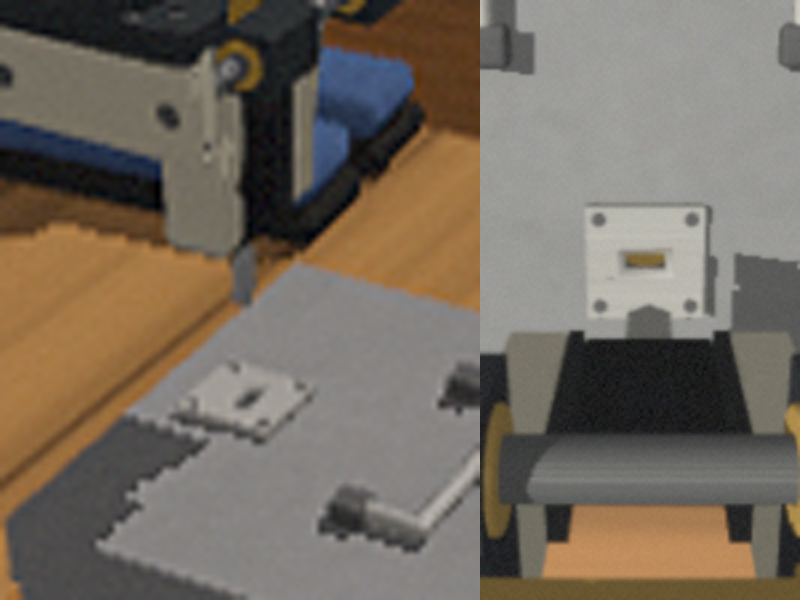

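The wrist half of the crop shows the blade's V apex at (650,306) and the slot at (645,261). The scene half shows the tip at (243,303), above the keyhole.

Run:
```python
from h import *
H=np.array(arm.camera_params('wrist')['hand_eye']);M=np.load('w6.npy');T=M@H
tip=(278.6,234.4);rw=ray('wrist',tip,T);rs=ray('scene',(261.4,135.2),camT('scene'))
print('tip tri',tri([rw,rs]));e=M[:3,3];print(e)
for z in(.246,.249,.252):print(z,atz(rw,z))
print('slot from w6',[atz(ray('wrist',(u,v),T),.214) for u,v in((276.9,217.9),)])
# screws in w6: crop (598,219),(692,219),(600,306),(690,306)
q=np.array([atz(ray('wrist',(215+(x-480)*.375,120+y*.375),T),.214) for x,y in((598,219),(692,219),(600,306),(690,306))]);print(q.mean(0))
L=[]
for _ in range(6):
    arm.grab_frame('top');L.append(arm.get_state()['eef_pos'])
print(np.mean(L,0),np.std(L,0))
```

```text
tip tri (array([0.489783  , 0.11183221, 0.25126743]), [np.float64(0.00022053812486623134), np.float64(0.000220538124866177)])
[0.48800186 0.11242256 0.28207939]
0.246 [0.48781259 0.11182594 0.246     ]
0.249 [0.48906493 0.11186703 0.249     ]
0.252 [0.49031726 0.11190812 0.252     ]
slot from w6 [array([0.48891832, 0.1131522 , 0.214     ])]
[0.48819944 0.11315525 0.214     ]
[0.48843886 0.11271143 0.28255395] [1.81481052e-05 1.93133049e-04 2.51435380e-05]
```

{"api": "pendant", "payload": {"moves": [0.02, -0.0003, -0.0014, 0.01, 0, 0.02, -0.0003, -0.0014, 0.02, 0, 0.02, -0.0003, -0.0014, 0.03, 0, 0.02, -0.0003, -0.0014, 0.031, 0, 0.02, -0.0003, -0.0014, 0.031, 0, 0.02, -0.0003, -0.0014, 0.031, 0, 0.02, -0.0003, -0.0014, 0.031, 0, 0.02, -0.0003, -0.0014, 0.031, 0]}}

```text
t: 7.93
eef_pos: [0.4883, 0.1147, 0.2519]
ee_rot: [-3.141, -0.001, 0.025]
force: [0.1, -0.1, -0.1]
width: 0.0279
gripper_force: 30.0
```

```bash
python3 snap.py 7
```

Run:
```python
from h import *
im=arm.grab_frame('scene');u,v=np.round(proj('scene',[.4886,.1135,.215],camT('scene'))[0]).astype(int);print(u,v)
a=cv2.resize(im[v-25:v+25,u-20:u+20],None,fx=12,fy=12,interpolation=cv2.INTER_CUBIC)[:,:400,::-1]
w=cv2.imread('pics/w7.png');u,v=np.round(proj('wrist',[.4886,.1135,.214],np.load('w7.npy')@np.array(arm.camera_params('wrist')['hand_eye']))[0]).astype(int);print(u,v)
w=cv2.resize(w[v-38:v+37,u-25:u+25],None,fx=8,fy=8,interpolation=cv2.INTER_CUBIC)
cv2.imwrite('pics/c7.png',np.hstack([a,w]))
```

```text
262 150
280 233
```

View pics/c7.png

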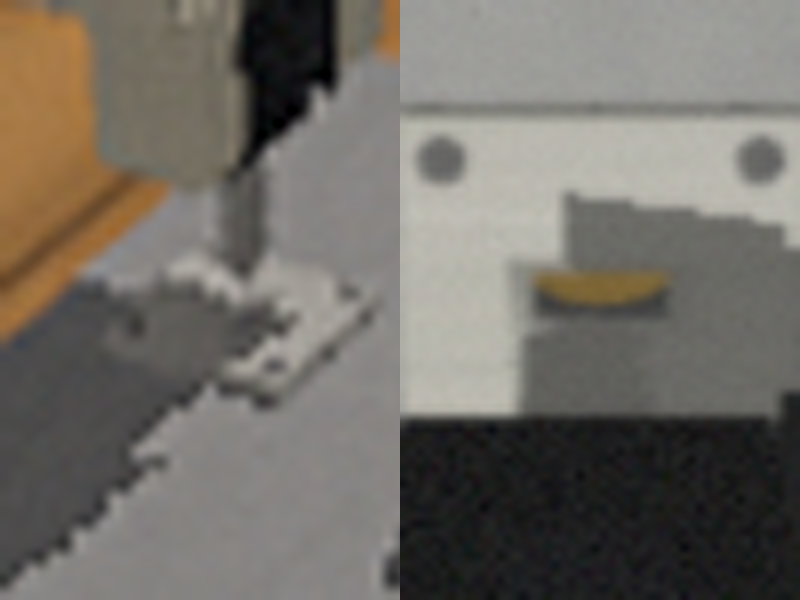

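The crop shows the slot's brass from x 535 to 668 and the blade, in shadow, from about 525 to 655 just below it. The blade looks slightly too far left, so I'll measure the edges numerically.

Run:
```python
from h import *
w=cv2.imread('pics/w7.png').astype(int);print(arm.get_state()['eef_pos'])
g=w.mean(2)
print('cols',list(range(267,297)))
for r in list(range(219,250,2)):print(r,g[r,267:297].astype(int).tolist())
```

```text
[0.48819873 0.1147072  0.25190903]
cols [267, 268, 269, 270, 271, 272, 273, 274, 275, 276, 277, 278, 279, 280, 281, 282, 283, 284, 285, 286, 287, 288, 289, 290, 291, 292, 293, 294, 295, 296]
219 [180, 182, 182, 184, 181, 181, 181, 177, 146, 123, 148, 164, 166, 166, 168, 167, 167, 175, 182, 179, 178, 180, 182, 180, 180, 182, 182, 183, 182, 181]
221 [183, 184, 184, 185, 185, 181, 185, 180, 143, 111, 106, 108, 105, 106, 103, 108, 105, 112, 117, 118, 118, 116, 116, 114, 120, 150, 168, 167, 168, 167]
223 [181, 182, 182, 183, 182, 183, 183, 178, 142, 108, 105, 104, 104, 108, 101, 105, 106, 104, 104, 105, 105, 107, 105, 104, 105, 107, 104, 104, 104, 102]
225 [184, 180, 181, 184, 181, 179, 182, 179, 143, 110, 104, 106, 103, 104, 105, 106, 105, 105, 105, 104, 103, 102, 106, 103, 105, 106, 105, 105, 106, 104]
227 [180, 166, 158, 160, 160, 161, 160, 155, 131, 109, 101, 103, 103, 100, 105, 101, 100, 102, 101, 101, 102, 104, 104, 103, 102, 104, 102, 104, 102, 104]
229 [177, 158, 139, 135, 123, 110, 104, 106, 106, 106, 102, 95, 93, 95, 93, 93, 96, 97, 98, 97, 96, 97, 95, 99, 101, 100, 101, 104, 10
[... 675 characters left out ...]
 104, 106, 104, 105, 104, 105]
241 [177, 175, 158, 121, 99, 95, 95, 93, 97, 94, 97, 95, 93, 94, 95, 96, 96, 94, 96, 101, 103, 103, 106, 105, 103, 102, 104, 104, 106, 105]
243 [181, 180, 158, 122, 98, 95, 92, 95, 94, 97, 94, 95, 93, 93, 95, 94, 96, 93, 100, 101, 104, 106, 103, 103, 102, 104, 105, 105, 103, 103]
245 [179, 176, 146, 107, 96, 94, 93, 93, 95, 91, 89, 93, 95, 93, 94, 92, 93, 89, 92, 96, 100, 106, 102, 103, 102, 104, 100, 105, 104, 104]
247 [68, 66, 58, 46, 40, 35, 40, 42, 40, 44, 39, 39, 35, 37, 37, 39, 40, 43, 38, 41, 46, 45, 40, 45, 42, 46, 43, 42, 45, 44]
249 [29, 30, 27, 19, 30, 28, 28, 32, 29, 23, 26, 29, 24, 27, 28, 29, 24, 27, 34, 29, 28, 23, 23, 30, 18, 21, 24, 24, 29, 27]
```

Run:
```python
from h import *
H=np.array(arm.camera_params('wrist')['hand_eye']);T=np.load('w7.npy')@H
for x in(.4875,.4885,.4895,.4905):
  for z in(.2185,.2194,.2203):print(x,z,proj('wrist',[[x,.114,z],[x,.114+.0055,z+.0055]],T).round(1).tolist())
print('slot edges',proj('wrist',[[.4885+.00255,.1133,.212],[.4885-.00255,.1133,.212],[.4885-.0045,.1133,.214],[.4885+.0045,.1133,.214]],T).round(1).tolist())
w=cv2.imread('pics/w7.png').astype(int)
for r in range(224,242):print(r,w[r,268:292:2].tolist() if 0 else (w[r,270:292,2]).tolist(), w[r,279].tolist())
```

```text
0.4875 0.2185 [[278.8, 236.7], [270.8, 239.7]]
0.4875 0.2194 [[278.8, 237.2], [270.8, 240.2]]
0.4875 0.2203 [[278.8, 237.7], [270.7, 240.7]]
0.4885 0.2185 [[278.8, 235.4], [270.8, 238.3]]
0.4885 0.2194 [[278.8, 235.9], [270.8, 238.8]]
0.4885 0.2203 [[278.8, 236.4], [270.8, 239.4]]
0.4895 0.2185 [[278.9, 234.1], [270.9, 237.0]]
0.4895 0.2194 [[278.9, 234.6], [270.8, 237.5]]
0.4895 0.2203 [[278.9, 235.1], [270.8, 238.0]]
0.4905 0.2185 [[278.9, 232.7], [270.9, 235.6]]
0.4905 0.2194 [[278.9, 233.2], [270.9, 236.1]]
0.4905 0.2203 [[278.9, 233.7], [270.8, 236.6]]
slot edges [[279.9, 228.6], [279.7, 235.2], [279.6, 238.8], [280.0, 227.1]]
224 [185, 184, 185, 184, 181, 143, 111, 107, 106, 106, 108, 106, 105, 108, 106, 108, 109, 108, 105, 106, 106, 105] [100, 107, 106]
225 [188, 185, 183, 186, 183, 146, 112, 105, 108, 104, 107, 106, 107, 106, 107, 107, 105, 104, 103, 108, 104, 106] [100, 105, 104]
226 [182, 182, 183, 183, 176, 142, 111, 106, 107, 107, 103, 104, 106, 105, 107, 106, 104, 106, 106, 106, 105, 107] [103, 108, 107]
227 [164, 165, 166, 165, 160, 135, 112, 105, 106, 106, 103, 108, 10
[... 1032 characters left out ...]
6]
236 [151, 128, 121, 109, 100, 97, 98, 95, 95, 99, 97, 97, 95, 97, 101, 100, 103, 104, 103, 103, 104, 104] [94, 95, 99]
237 [129, 104, 97, 98, 96, 92, 96, 98, 101, 94, 94, 97, 97, 96, 97, 98, 103, 104, 108, 106, 104, 105] [89, 92, 94]
238 [125, 101, 97, 94, 95, 97, 96, 96, 96, 100, 97, 97, 96, 95, 98, 98, 101, 105, 104, 103, 109, 105] [94, 98, 100]
239 [124, 103, 100, 95, 95, 93, 94, 95, 95, 96, 97, 97, 92, 96, 100, 104, 107, 109, 108, 108, 107, 107] [91, 96, 96]
240 [122, 100, 98, 97, 94, 97, 98, 94, 99, 94, 95, 95, 100, 95, 101, 104, 106, 106, 106, 106, 103, 107] [91, 94, 94]
241 [123, 101, 98, 99, 94, 99, 96, 99, 95, 95, 96, 96, 98, 98, 96, 98, 102, 104, 105, 107, 107, 106] [90, 95, 95]
```

{"api": "pendant", "payload": {"moves": [0.02, 0.0003, 0.0013, 0, 0, 0.02, 0.0003, 0.0013, 0, 0, 0.02, 0.0003, 0.0013, 0, 0, 0.02, 0.0003, 0.0013, 0.003, 0, 0.02, 0.0003, 0.0013, 0.006, 0, 0.02, 0.0003, 0.0013, 0.009, 0, 0.02, 0.0003, 0.0013, 0.011, 0, 0.02, 0.0003, 0.0013, 0.012, 0, 0.02, 0.0003, 0.0013, 0.012, 0, 0.02, 0.0003, 0.0013, 0.012, 0], "grip_force": 45}}

```text
t: 8.87
eef_pos: [0.4884, 0.1133, 0.2395]
ee_rot: [3.141, 0.0, 0.025]
force: [0.1, 0.6, 0.2]
width: 0.0276
gripper_force: 45.0
```

```bash
python3 -c "
from h import *
s=arm.get_state();print(s['eef_pos'],s['force'],s['moment'])"
```

```text
[0.48841087 0.11331602 0.23952567] [0.11725838 0.59938243 0.17604168] [-0.01255617 -0.04905017 -0.01967837]
```

{"api": "pendant", "payload": {"moves": [0.02, 0, 0, 0.002, 0, 0.02, 0, 0, 0.004, 0, 0.02, 0, 0, 0.006, 0, 0.02, 0, 0, 0.008, 0, 0.02, 0, 0, 0.008, 0, 0.02, 0, 0, 0.008, 0]}}

```text
t: 9.37
eef_pos: [0.4884, 0.1129, 0.2317]
ee_rot: [3.141, -0.0, 0.025]
force: [-0.5, -1.6, 1.3]
width: 0.0278
gripper_force: 45.0
```

{"api": "pendant", "payload": {"moves": [0.02, 0, 0, 0.002, 0, 0.02, 0, 0, 0.004, 0, 0.02, 0, 0, 0.005, 0, 0.02, 0, 0, 0.006, 0, 0.02, 0, 0, 0.006, 0]}}

```text
t: 9.78
eef_pos: [0.4882, 0.113, 0.2253]
ee_rot: [3.141, 0.001, 0.025]
force: [-0.1, -4.0, 1.2]
width: 0.0278
gripper_force: 45.0
```

{"api": "pendant", "payload": {"moves": [0.02, 0, 0.0003, 0.002, 0, 0.02, 0, 0.0003, 0.004, 0, 0.02, 0, 0.0003, 0.005, 0, 0.02, 0, 0.0003, 0.006, 0, 0.02, 0, 0.0003, 0.006, 0, 0.02, 0, 0.0003, 0.006, 0]}}

```text
t: 10.28
eef_pos: [0.4879, 0.1129, 0.2189]
ee_rot: [3.141, 0.001, 0.025]
force: [0.4, -3.2, -2.4]
width: 0.0275
gripper_force: 45.0
```

{"api": "pendant", "payload": {"moves": [0.02, 0, 0.0003, 0.001, 0, 0.02, 0, 0.0003, 0.002, 0, 0.02, 0, 0.0003, 0.003, 0, 0.02, 0, 0.0003, 0.003, 0, 0.02, 0, 0.0003, 0.003, 0]}}

```text
t: 10.7
eef_pos: [0.4882, 0.1128, 0.2184]
ee_rot: [-3.141, -0.001, 0.026]
force: [-7.7, -3.9, 17.3]
width: 0.0274
gripper_force: 45.0
```

```bash
python3 snap.py 8
```

Run:
```python
from h import *
im=arm.grab_frame('scene');a=cv2.resize(im[115:175,230:290],None,fx=10,fy=10,interpolation=cv2.INTER_CUBIC)[:,:400,::-1]
cv2.imwrite('pics/c8.png',np.hstack([a]))
```

```text
(no output)
```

View pics/c8.png

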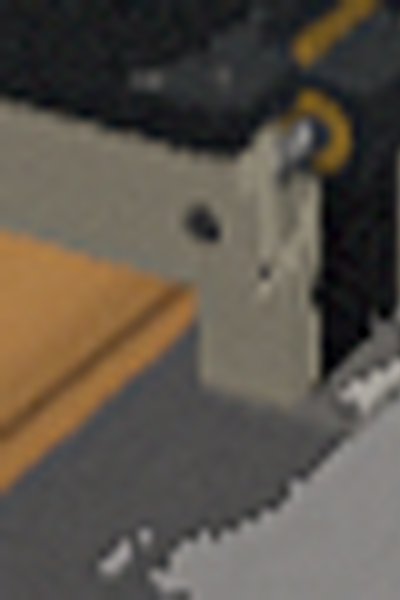

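The fingers are down about 4 mm above the lock plate, near (260,400), and the upward force is 17 N. That matches the shoulder touching the plate, so I'll rock the key and press slightly to check.

{"api": "pendant", "payload": {"moves": [0.02, 0, 0, 0.0006, 0.06, 0.02, 0, 0, 0.0006, 0, 0.02, 0, 0, 0.0006, -0.06, 0.02, 0, 0, 0.0006, 0, 0.02, 0, 0, 0.0006, 0, 0.02, 0, 0, 0.0006, 0]}}

```text
t: 11.3
eef_pos: [0.4894, 0.1128, 0.2184]
ee_rot: [-3.141, -0.003, 0.026]
force: [-3.9, -4.6, 16.8]
width: 0.0279
gripper_force: 45.0
```

{"api": "pendant", "payload": {"moves": [0.02, 0, 0, -0.0004, 0.06, 0.02, 0, 0, -0.0004, 0.12, 0.02, 0, 0, -0.0004, 0.2, 0.02, 0, 0, -0.0004, 0.28, 0.02, 0, 0, -0.0004, 0.36, 0.02, 0, 0, -0.0004, 0.44, 0.02, 0, 0, -0.0004, 0.52, 0.02, 0, 0, -0.0004, 0.6, 0.02, 0, 0, -0.0004, 0.6, 0.02, 0, 0, -0.0004, 0.6], "grip_force": 50}}

```text
t: 12.13
eef_pos: [0.4886, 0.1134, 0.2184]
ee_rot: [-3.139, -0.001, -0.575]
force: [-8.1, -0.2, 17.1]
width: 0.0276
gripper_force: 50.0
```

```bash
python3 -c "
from h import *
s=arm.get_state();print(s['moment'],s['q'])"
```

```text
[-0.29534848  2.9439489  -0.06312435] [ 6.20235775e-01  7.56564375e-02 -3.75640306e-01 -1.32014924e-04
 -1.11722328e+00  3.75999622e-01]
```

{"api": "pendant", "payload": {"moves": [0.02, -0.0003, -0.0002, 0, 0.08, 0.02, -0.0003, -0.0002, 0, 0.16, 0.02, -0.0003, -0.0002, 0, 0.24, 0.02, -0.0003, -0.0002, 0, 0.32, 0.02, -0.0003, -0.0002, 0, 0.4, 0.02, -0.0003, -0.0002, 0, 0.48, 0.02, -0.0003, -0.0002, 0, 0.56, 0.02, -0.0003, -0.0002, 0, 0.64, 0.02, -0.0003, -0.0002, 0, 0.72, 0.02, -0.0003, -0.0002, 0, 0.8, 0.02, -0.0003, -0.0002, 0, 0.88, 0.02, -0.0003, -0.0002, 0, 0.96, 0.02, -0.0003, -0.0002, 0, 1.04, 0.02, -0.0003, -0.0002, 0, 1.1, 0.02, -0.0003, -0.0002, 0, 1.15, 0.02, -0.0003, -0.0002, 0, 1.15, 0.02, -0.0003, -0.0002, 0, 1.15]}}

```text
t: 13.55
eef_pos: [0.4888, 0.114, 0.2185]
ee_rot: [-3.139, 0.002, -1.724]
force: [-5.9, -0.2, 14.8]
width: 0.0273
gripper_force: 50.0
```

```bash
python3 -c "
from h import *
s=arm.get_state();print(s['moment'],s['q'],s['force'])"
```

```text
[0.10876357 2.38835909 0.01155968] [ 6.21075589e-01  7.56786097e-02 -3.75504610e-01 -1.63108291e-04
 -1.11637540e+00 -7.74441672e-01] [-5.8651696  -0.24945668 14.77252358]
```

{"api": "pendant", "payload": {"moves": [0.02, 0, 0, 0, 0.03, 0.02, 0, 0, 0, 0.06, 0.02, 0, 0, 0, 0.06, 0.02, 0, 0, 0, 0.06]}}

```text
t: 13.88
eef_pos: [0.4889, 0.1141, 0.2185]
ee_rot: [-3.139, 0.003, -1.784]
force: [-6.7, 0.6, 15.4]
width: 0.0275
gripper_force: 50.0
```

```bash
python3 -c "
from h import *
s=arm.get_state();print(s['moment'],s['q'],s['force'])"; python3 snap.py 9
python3 -c "
import cv2
cv2.imwrite('pics/c9.png',cv2.resize(cv2.imread('pics/w9.png')[150:350,150:410],None,fx=3,fy=3,interpolation=cv2.INTER_CUBIC))"
```

```text
[0.14940722 2.30482153 0.12672642] [ 6.21147174e-01  7.56737184e-02 -3.75481896e-01 -1.07040080e-04
 -1.11629289e+00 -8.34238856e-01] [-6.65307602  0.59936581 15.39375532]
```

View pics/c9.png

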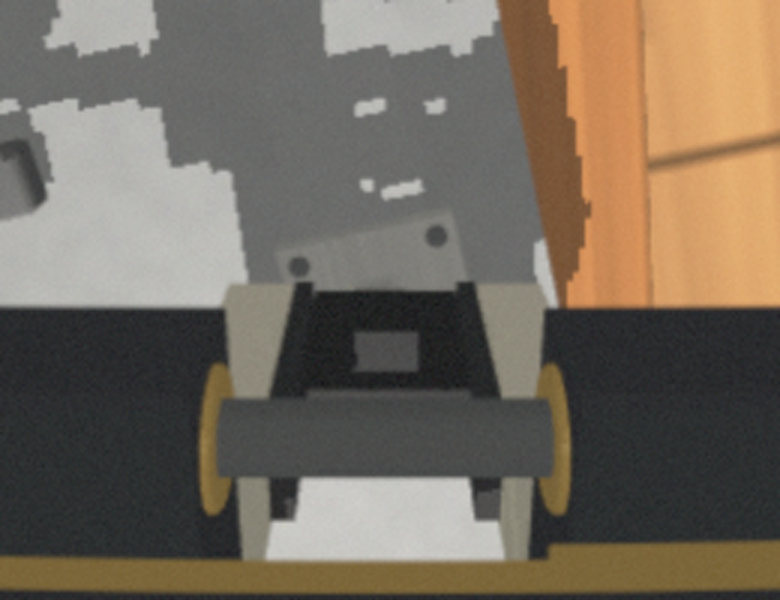

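The key head sits square between the pads, with its hanging hole at (386,352). It is turned about 100° relative to the lock plate, and the rising moment shows it is at the stop.

```bash
python3 -c "
from station import arm
print(arm.job_done())"
```

```text
the job is handed in; nothing more can be done
None
```

I took the box key off its peg, pushed it home in the lock and turned it clockwise to the stop, and handed the job in at about 14 s with the key still gripped at 50 N; `job_done()` returned no verdict, so "home" and "at the stop" rest on the forces, the tool's pose and the last picture.

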